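Fit the guard and hold the tester's speed lever at the mark

TASK

Get this distributor tester running: take the wide guard panel out of the rack and slide it edgewise down into the pair of channels at the open front of the drive station until it is fully home, and let go of it. Only then press the control desk's spring-return speed lever down with the gripper until its pointer stands at the long mark on the scale, and keep it there: you finish while still holding the lever at the mark, because it runs the drive only as long as it is held. Leave the small guard panel and the tools and parts on the bench where they are.

Things in the scene. Friction and masses are not known exactly. Their poses are not given: they have to be found in the camera images.
- guard_center (a point): Centre of the wide guard panel: flat framed clear pane 160 mm wide (its y), 110 high (z, up), 5 thick (x), 0.26 kg, alike on both faces. Solid grip rail along the top edge, 14 mm thick (x), 120 long (y), 24 high, its middle 43 mm above this point: grip it across its thickness from above. It starts upright in the rack, lower edge 12 mm above the bench, 36 mm deep between pairs of lips.
- small_guard_center (a point): Centre of the small guard panel, which stays in the rack: same build but 100 mm wide, rail 70 mm long. It stands parallel to the wide one, 90 mm from it; which slot holds which panel varies.
- guard_home (a point): Fixed on the drive station, 67 mm above the bench: where the wide panel's centre lies, axes parallel to these (a half turn is alike), when it is fully home. x points level from the open front in to the spindle 150 mm away, y along the panel's width. Two channels at y = +-80 mm: slots 9 mm wide, 165 mm between slot bottoms, tops 97 mm above the bench plus lips flaring out up to 112 mm.
- station: Drive station: blue base 270 x 220 x 12 mm, origin under its centre, x and y as guard_home, which is at x = -100 mm. It carries degree plate and spindle at x = +50 mm with a clamped aluminium distributor (84 mm across, up to 195 mm high), a steel column (up to 265 mm, at x = 103, y = 72 mm) and clear fixed guards 93 mm high on the three sides other than the open front.
- speed_lever (a joint): Angle of the speed lever, rad: 0 at rest (up), growing as it is pressed down, stop at 0.80. A spring drives it back up: about 3 N at the pad to start it, 8 N at the long mark, 12 N at the stop. The scale has six marks 0.16 rad apart from 0 to 0.80; the long mark is the fourth, at 0.48.
- lever_pad (a point): Centre of the top face of the lever's black rubber pad, the place to press: 80 mm along the lever, 40 mm wide, 16 mm thick. It moves with the lever, 130 mm along it from the pivot and 8 mm above its centre line.
- lever_pivot (a point): Lever's pivot, fixed on the control desk 105 mm above the bench. The hinge runs along its y; the lever reaches towards its -x, rising 0.52 rad above level at rest, 0.04 at the long mark. Desk: white box 170 x 180 x 86 mm, its front edge 105 mm from the pivot, so most of the pad overhangs it; beside the lever a dark scale drum of 60 mm radius, on top also a gauge, knobs and a stop button.
- cap: bystander: black distributor cap, 80 mm across, 66 mm high; origin under its centre
- screwdriver: bystander: screwdriver lying on the bench
- wrench: bystander: wrench lying on the bench
- cleaner: bystander: cleaner can 52 mm across, 130 mm high; origin under its centre
- brush: bystander: brush lying on the bench
- tray: bystander: open steel parts tray 110 x 80 x 25 mm; origin under its centre
Not all that is in view belongs to the job. Leave any brown look-alike of the part that bears guard_center alone.

How it is judged:
By the outcome, as a careful person would: the job done as asked, in the order asked, and still so for the second after the job is handed in, while the arm keeps its last pose, push and grip.
It also fails if it takes over 58 s, if anything falls off the work surface, if the arm or the gripper's body presses on something with over 40 N, if the wrist force passes 120 N, or if a joint passes its speed limit or range.

ROBOT

A 6-joint arm with a two-finger parallel gripper is mounted at the origin on the work surface. World frame = base frame: x ahead of the robot, y to its left, z up, the work surface at z = 0. Lengths are in m, angles in degrees, forces in N, time in s.
With the tool pointing down it reaches from about 0.25 to 0.775 m from the base axis. Payload 8.9 kg.
Tool frame: the origin (TCP) lies midway between the tips of the shut fingers; the grasp point (between the pads) lies 19 mm behind it; z points along the fingers, y is the line along which they close (so a half turn about z gives the same grasp; the last joint's range is limited). The gripper opens to 85 mm and grips with 20 to 120 N. Pads are 22 mm wide; open, the fingers measure 114 mm over their backs; the gripper's body (76 mm by 85 mm) begins 54 mm behind the grasp point. The pads swing forward as they close: fully open they stand 13 mm farther back than shut.
Start: joints at [-72.668, 16.656, -8.789, 64.555, 0, 82.019], TCP at [0.224, -0.475, 0.231] pointing down, gripper open.
Joint ranges: [-144.48, 144.48], [-52.06, 99.96], [-74.48, 78.29], [-112.23, 115.85], [-86.99, 84.42], [-180, 180]. Speed limits (degrees/s): [127.2, 127.2, 159.86, 180, 180, 180].

INTERFACE

Orientations are given as a 3x3 rotation matrix whose columns are the frame's x, y, z axes.
In Python, from cell import manip gives the robot as it stands. The module is installed in compiled form; this text tells all that it offers.
- The arm moves only by the tool play_rows, never from a script. Its argument "rows" is a list of rows, each a list of 7 numbers: the closure, from -1 (fully open) to 1 (shut), then the shift along the tool's x, y, z in units of 30 mm (1.0 is 30 mm), then the turn, a rotation vector about the tool's x, y, z in rad. A call has 1 to 20 rows; each row shifts and turns the commanded pose from where the row before left it, along the tool's axes as they then stand; what a row does not reach is not made up. A row lasts 1/10 s, in which the tool goes at most 50 mm and 8.59 degrees, less where a joint would pass 70% of its speed; a pose out of reach is approached as far as the arm can. A call is refused whole if a number of a shift passes 1 or a number of a turn 0.15, either way. A call with a gripper value outside its range is refused whole. The fingers move at their own pace and stop on an object; "grip_force" is the grip in N (left out, the last holds). Time passes only in rows, so rows that do not move let the fingers close. It gives the time, the measured TCP pose, the force, the opening and the grip force at its end, in the units of the state.
- manip.get_obs(): the state, without advancing time (a new reading comes with each control period).
- manip.get_image(name): name is "scene" or "top" or "wrist"; returns the picture (480x640x3 uint8, blue, green, red); there is no depth.
- manip.calibration(name): a dict with "mtx" (3x3 intrinsics, pixels), "distortion" ([k1, k2, p1, p2, k3] as OpenCV has them; the pictures are not rectified), "position" and "attitude" of the camera in the world. Camera axes: x right, y up, looking along -z (the intrinsics and any distortion apply to the point x, -y, -z); pixel columns grow to the right and rows downward; lengths in m; the calibration is good to about 2 mm. A picture is of the moment at which its call begins: read the wrist's pose just before it. calibration takes no time and is no camera call; for the wrist camera it gives the pose at the moment of the call.
- manip.finish_job(): hands the job in; it is judged then, once.
The state is a dict: "clock": time; "joint_positions": joint angles; "joint_vel": joint speeds; "joint_efforts": joint torques, N m; "tcp_pos": TCP position; "orientation": TCP orientation; "wrist_force": force on the tool from outside, world axes, zero at the start; "ft_torque": the same for the moment, N m; "grip_width": finger opening in m; "gripper_force": force on a finger pad.
Only numpy, scipy, OpenCV 4.12 (cv2) and the standard library are available. Lean on these libraries where they do the work, as an engineer would, in place of code of your own. Each camera call takes 0.05 s, during which the arm holds its last target. There are 200 camera calls.

## Working session

There is one attempt and no reset: what is moved stays moved. The work goes in short steps, Python scripts to look and compute and a tool call to move; the robot and the scene stay as the last step left them, time stands still between calls to the robot, and variables do not carry over. Pictures are saved under pics/ and viewed, at most 13 in all, crops included, and the job is handed in when it is done.

Besides the shell and the picture viewer there is one more tool, called after "Call:" by a JSON object that holds its "name" and its "arguments". play_rows: Moves the arm, as the interface text tells. Its arguments: {"type":"object","properties":{"rows":{"type":"array"},"grip_force":{"type":"number"}},"required":["rows"]}

```bash
mkdir -p pics; cat > h.py <<'E'
import numpy as np, cv2
from cell import manip
def ray(cal,px):
    K=np.array(cal["mtx"]);d=np.array(cal["distortion"])
    u=cv2.undistortPoints(np.array(px,float).reshape(-1,1,2),K,d).reshape(-1,2)
    R=np.array(cal["attitude"]);
    return np.array(cal["position"]),np.c_[u[:,0],-u[:,1],-np.ones(len(u))]@R.T
def onz(cal,px,z):
    p,D=ray(cal,px);z=np.broadcast_to(z,len(D));return p+D*((z-p[2])/D[:,2])[:,None]
def proj(cal,X):
    R=np.array(cal["attitude"]);c=(np.array(X,float).reshape(-1,3)-cal["position"])@R
    c=c*[1,-1,-1];return cv2.projectPoints(c,np.zeros(3),np.zeros(3),np.array(cal["mtx"]),np.array(cal["distortion"]))[0].reshape(-1,2)
def tri(c1,p1,c2,p2):
    a,d=ray(c1,[p1]);b,e=ray(c2,[p2]);d=d[0];e=e[0]
    s=np.linalg.lstsq(np.c_[d,-e],b-a,rcond=None)[0];P=a+s[0]*d;Q=b+s[1]*e
    return (P+Q)/2,np.linalg.norm(P-Q)
E
python3 - <<'E'
from h import *
for n in("scene","top"):
    cv2.imwrite(f"pics/{n}0.png",manip.get_image(n)); c=manip.calibration(n)
    print(n,np.round(c["position"],3),np.round(c["attitude"],3).tolist(),np.round(c["mtx"],1).tolist(),c["distortion"])
o=manip.get_obs();print(o)
E
```

```text
scene [0.925 0.678 1.487] [[-0.86, -0.441, 0.258], [0.511, -0.742, 0.434], [0.001, 0.505, 0.863]] [[565.6, 0.0, 311.4], [0.0, 565.6, 232.1], [0.0, 0.0, 1.0]] [0.03380508 0.         0.         0.         0.        ]
top [0.428 0.008 1.42 ] [[0.007, 0.997, -0.08], [-1.0, 0.01, 0.026], [0.026, 0.079, 0.996]] [[516.0, 0.0, 314.2], [0.0, 516.0, 246.7], [0.0, 0.0, 1.0]] [0.04495949 0.         0.         0.         0.        ]
{'clock': 0.1, 'joint_positions': array([-7.26684754e+01,  1.66861646e+01, -8.82527303e+00,  6.45565375e+01,
        8.44174873e-04,  8.20191297e+01]), 'joint_vel': array([ 0.04560241, -0.11531379,  0.08706717, -0.07845704, -0.07680033,
        0.03603491]), 'joint_efforts': array([ 2.43609276e-03, -5.37977672e+01,  3.31918252e+01,  9.28918307e-03,
       -2.15625168e-04, -9.29423408e-06]), 'tcp_pos': array([ 0.22435885, -0.47421096,  0.23079513]), 'orientation': array([[ 9.03990111e-01,  4.27553229e-01, -3.39360871e-04],
       [ 4.27553326e-01, -9.03989414e-01,  1.13691287e-03],
       [ 1.79312136e-04, -1.17285287e-03, -9.99999296e-01]]), 'wrist_force': array([-0.430928  ,  1.07462501,  0.6115441 ]), 'ft_torque': array([ 0.02743254, -0.00427277, -0.01990441]), 'gripper_force': 0.0, 'grip_width': 0.08518478335337903}
```

View pics/scene0.png

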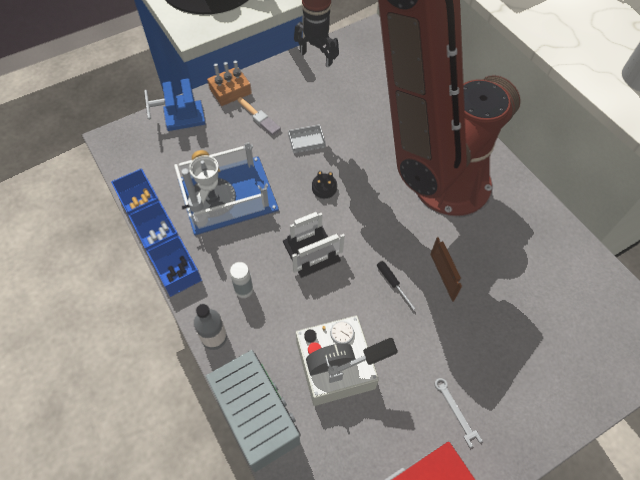

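View pics/top0.png

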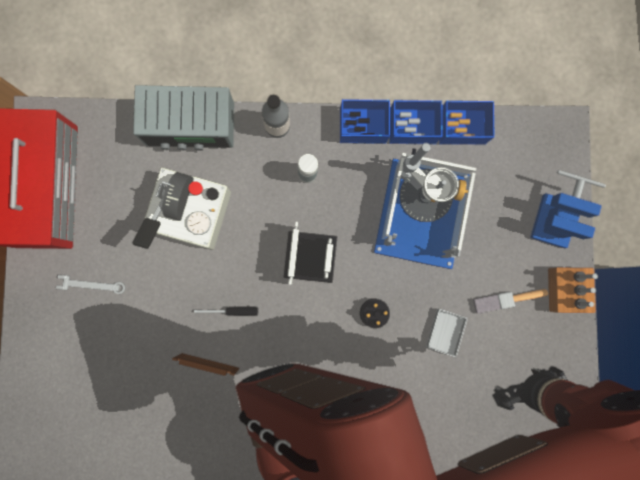

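The scene view shows the rack at (315,245) with the long white rail at its front right (320,250), the station at (225,190) and the desk at (338,355). In the top view the rack is at (312,257), the station at (428,212) with its open front toward the bottom, and the lever pad at (147,233).

Candidates for the wide guard, in top-view pixels:
- long rail at (294,253)
- short rail at (329,258), the small guard
- brown plate at (205,364), the look-alike

I choose the long white rail at (294,253) and will check it in a close crop.

```bash
python3 - <<'E'
from h import *
t=cv2.imread("pics/top0.png");s=cv2.imread("pics/scene0.png")
def crop(im,x,y,w,h,k):
    c=cv2.resize(im[y:y+h,x:x+w],None,fx=k,fy=k,interpolation=cv2.INTER_CUBIC)
    for i in range(0,w,10):
        cv2.line(c,(i*k,0),(i*k,6 if (x+i)%50 else 14),(0,255,255),1)
        if (x+i)%20==0: cv2.putText(c,str(x+i),(i*k+1,22),0,.35,(0,255,255),1)
    for j in range(0,h,10):
        cv2.line(c,(0,j*k),(6,j*k),(0,255,255),1)
        if (y+j)%20==0: cv2.putText(c,str(y+j),(8,j*k+4),0,.35,(0,255,255),1)
    return c
a=np.vstack([np.hstack([crop(t,270,210,80,60+15,5),crop(t,130,160,80,75,5)]),np.hstack([crop(s,270,205,80,75,5)[:225],crop(s,290,315,80,45,5)])])
cv2.imwrite("pics/m1.png",a)
b=np.hstack([crop(t,370,140,110,140,4)[:,:400],crop(s,170,130,110,110,4)[:, :400].copy() if 0 else cv2.copyMakeBorder(crop(s,175,130,100,110,4),0,120,0,0,0)])
cv2.imwrite("pics/m2.png",b);print(a.shape,b.shape)
E
```

```text
(600, 800, 3) (560, 800, 3)
```

View pics/m1.png

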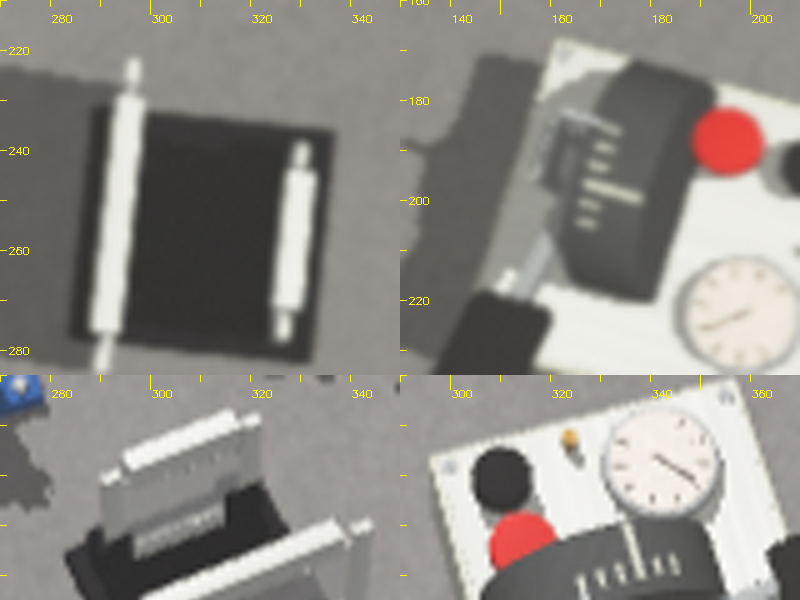

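View pics/m2.png

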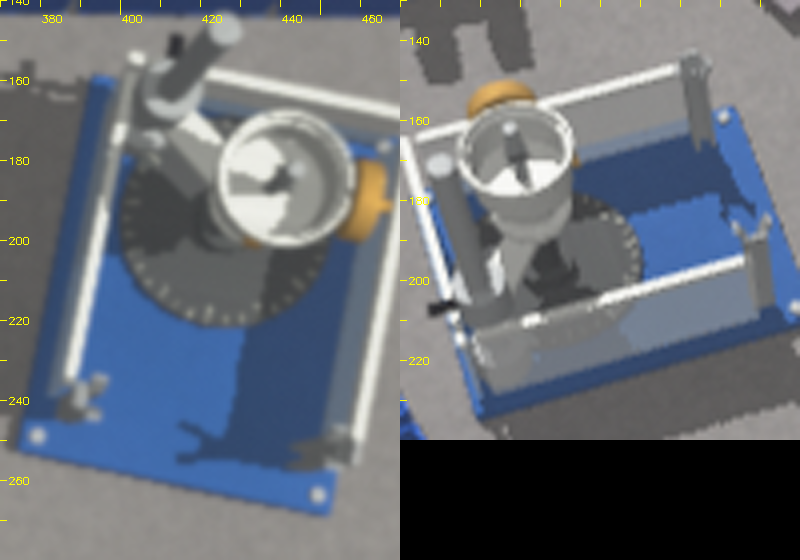

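Crops: the long white rail runs (296,223) to (290,283) in the top view, the short one (330,239) to (326,278), so the choice of the left one holds. The channel lips are at (388,239) and (452,251), and the front base bolts at (377,249) and (449,263). The scale's long mark is at (172,198) and the pad near (147,233).

```bash
python3 - <<'E'
from h import *
t=cv2.imread("pics/top0.png");s=cv2.imread("pics/scene0.png")
T=manip.calibration("top");S=manip.calibration("scene");W=manip.calibration("wrist")
def comp(im,roi,f):
    x,y,w,h=roi;m=np.zeros(im.shape[:2],np.uint8);m[y:y+h,x:x+w]=f(im[y:y+h,x:x+w].astype(int))*255
    n,l,st,c=cv2.connectedComponentsWithStats(m);k=1+np.argmax(st[1:,4]);return l==k
wh=lambda c:c.min(2)>165
for nm,roi in(("wide",(283,215,20,75)),("small",(318,232,20,50))):
    m=comp(t,roi,wh);p=np.argwhere(m)[:,::-1];r=cv2.minAreaRect(p.astype(np.float32));b=cv2.boxPoints(r)
    P=onz(T,b,.122);print(nm,r,len(p),np.round(P.mean(0),4));e=sorted([np.linalg.norm(P[0]-P[1]),np.linalg.norm(P[1]-P[2])]);print(np.round(e,4))
    i=0 if np.linalg.norm(P[0]-P[1])>np.linalg.norm(P[1]-P[2]) else 1
    d=P[i+1]-P[i];print("long dir deg",np.degrees(np.arctan2(d[1],d[0])))
bolts=onz(T,[(377.3,249),(449.3,263.5),(466.0,176.3)],.013);print("bolts",np.round(bolts,4),np.linalg.norm(bolts[0]-bolts[1]),np.linalg.norm(bolts[1]-bolts[2]))
bs=onz(S,[(273.5,206.5),(255.5,159),],.013);print("scene bolts",np.round(bs,4))
base=onz(T,[(374.5,252.5),(452.3,269),(394,158.5)],.012);print("base",np.round(base,4),np.linalg.norm(base[0]-base[1]),np.linalg.norm(base[0]-base[2]))
# desk top
d=onz(T,[(161.5,167.5),(150.5,234),(212.5,248),(230,182)],.086);print("desk",np.round(d,4),[np.linalg.norm(d[i]-d[(i+1)%4]) for i in range(4)])
m=comp(t,(125,210,40,45),lambda c:c.max(2)<52);p=np.argwhere(m)[:,::-1];r=cv2.minAreaRect(p.astype(np.float32));print("pad top",r,len(p),np.round(onz(T,[r[0]],.1765),4))
m2=comp(s,(355,330,50,40),lambda c:c.max(2)<52);q=np.argwhere(m2)[:,::-1];r2=cv2.minAreaRect(q.astype(np.float32));print("pad sc",r2,len(q))
print(tri(T,r[0],S,r2[0]))
print(np.round(W["position"],3),np.round(W["attitude"],3).tolist(),np.round(W["mtx"],0).tolist(),W["distortion"])
E
```

```text
wide ((293.1532287597656, 252.57000732421875), (5.255634784698486, 63.387210845947266), 6.115502834320068) 291 [0.5169 0.028  0.122 ]
[0.0133 0.16  ]
long dir deg -5.4555395283132
small ((328.29705810546875, 258.02972412109375), (5.3732008934021, 38.20942687988281), 5.710593223571777) 169 [ 0.5037 -0.0607  0.122 ]
[0.0136 0.0965]
long dir deg -5.378878290285565
bolts [[ 0.5359 -0.2008  0.013 ]
 [ 0.498  -0.3983  0.013 ]
 [ 0.7406 -0.4476  0.013 ]] 0.2010755623340236 0.2476263292089436
scene bolts [[ 0.5375 -0.2021  0.013 ]
 [ 0.4991 -0.3936  0.013 ]]
base [[ 0.5263 -0.1933  0.012 ]
 [ 0.483  -0.4066  0.012 ]
 [ 0.7889 -0.2479  0.012 ]] 0.21767883098901472 0.26818881176504367
desk [[0.737  0.3719 0.086 ]
 [0.5634 0.3947 0.086 ]
 [0.5289 0.2363 0.086 ]
 [0.7017 0.1948 0.086 ]] [np.float64(0.175070992375711), np.float64(0.16219546826989859), np.float64(0.1777099220106604), np.float64(0.18051542286189945)]Traceback (most recent call last):
  File "<stdin>", line 18, in <module>
  File "<stdin>", line 6, in comp
    return _wrapfunc(a, 'argmax', axis=axis, out=out, **kwds)
    return bound(*args, **kwds)
ValueError: attempt to get argmax of an empty sequence
```

Call:
{"name": "play_rows", "arguments": {"rows": [[-1,0,0,0,0,0,-0.094],[-1,0,0,0,0,0,-0.094],[-1,0,0,0,0,0,-0.094],[-1,0,0,0,0,0,-0.094],[-1,0,0,0,0,0,-0.094],[-1,0,0,0,0,0,-0.094],[-1,0,0,0,0,0,-0.094],[-1,0,0,0,0,0,-0.094],[-1,0,0,0,0,0,-0.094],[-1,0,0,0,0,0,-0.094],[-1,0.58,0.55,-0.5,0,0,0],[-1,0.58,0.55,-0.5,0,0,0],[-1,0.58,0.55,-0.5,0,0,0],[-1,0.58,0.55,-0.5,0,0,0],[-1,0.58,0.55,-0.5,0,0,0],[-1,0.58,0.55,-0.5,0,0,0],[-1,0.58,0.55,-0.5,0,0,0],[-1,0.58,0.55,-0.5,0,0,0],[-1,0.58,0.55,-0.5,0,0,0],[-1,0.58,0.55,-0.5,0,0,0]], "grip_force": 60}}

```text
clock: 2.1
tcp_pos: [0.4198, -0.3339, 0.3816]
orientation: [[0.188, 0.982, -0.0], [0.982, -0.188, 0.0], [0.0, -0.001, -1.0]]
wrist_force: [0.3, -0.1, -0.0]
grip_width: 0.0851
gripper_force: 0.0
```

```bash
python3 - <<'E'
from h import *
o=manip.get_obs();print(o["clock"],o["tcp_pos"],np.round(o["orientation"],3).tolist())
W=manip.calibration("wrist");cv2.imwrite("pics/w1.png",manip.get_image("wrist"))
print(np.round(W["position"],4),np.round(W["attitude"],3).tolist(),np.round(W["mtx"],1).tolist(),W["distortion"])
import pickle;pickle.dump(W,open("w1.pkl","wb"))
g=np.array([.540,-.305,0]);a=np.radians(79.1);y=np.array([np.cos(a),np.sin(a),0])
print(proj(W,[g+y*s*.08+[0,0,z] for s in(-1,1) for z in(.112,.012)]))
t=cv2.imread("pics/top0.png");print(t[225:245:4,135:165:4].max(2))
E
```

```text
2.1 [ 0.41982061 -0.33387344  0.38162239] [[0.188, 0.982, -0.0], [0.982, -0.188, 0.0], [0.0, -0.001, -1.0]]
[ 0.4312 -0.2678  0.5246] [[0.982, 0.18, 0.05], [-0.187, 0.946, 0.263], [-0.0, -0.268, 0.963]] [[343.6, 0.0, 319.1], [0.0, 343.6, 240.4], [0.0, 0.0, 1.0]] [-0.04749185  0.          0.          0.          0.        ]
[[411.16226331 225.92949528]
 [394.17010317 210.92716057]
 [420.71731527  87.1546928 ]
 [400.44049604  98.65108549]]
[[ 94  93  61  63  63  64 109 240]
 [ 94  70  61  63  64  64 229 239]
 [132  61  62  63  63  70 193 225]
 [ 77  60  62  62  64 129 106  98]
 [ 61  61  62  62  77 145 146 146]]
```

View pics/w1.png

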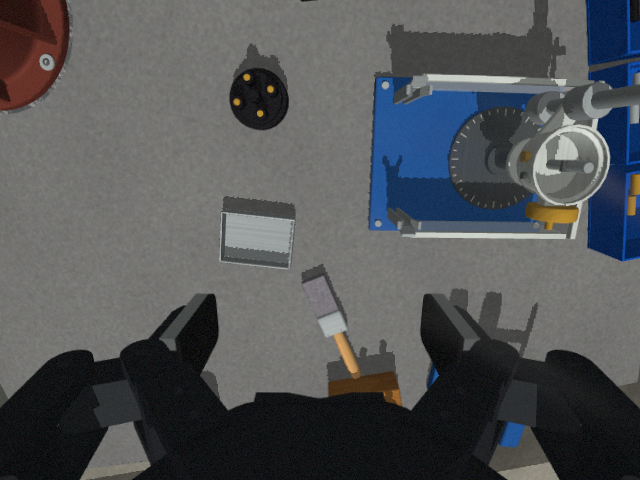

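Wrist view shows the station front: base bolts at (385,85) and (378,224), and channel tops near (410,90) and (405,226), agreeing with my prediction of (421,87) and (411,226). I'll zoom on the channels.

```bash
python3 - <<'E'
from h import *
im=cv2.imread("pics/w1.png")
def crop(x,y,w,h,k):
    c=cv2.resize(im[y:y+h,x:x+w],None,fx=k,fy=k,interpolation=cv2.INTER_CUBIC)
    for i in range(0,w,10): cv2.line(c,(i*k,0),(i*k,8),(0,255,255),1);cv2.putText(c,str(x+i),(i*k+1,20),0,.4,(0,255,255),1)
    for j in range(0,h,10): cv2.line(c,(0,j*k),(8,j*k),(0,255,255),1);cv2.putText(c,str(y+j),(10,j*k+4),0,.4,(0,255,255),1)
    return c
cv2.imwrite("pics/w1c.png",np.vstack([crop(365,70,80,37,10)[:,:800],crop(365,205,80,37,10)])[::1,:][:740].copy() if 0 else cv2.resize(np.vstack([crop(365,70,80,37,8),crop(365,205,80,37,8)]),None,fx=1,fy=1))
E
```

```text
(no output)
```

View pics/w1c.png

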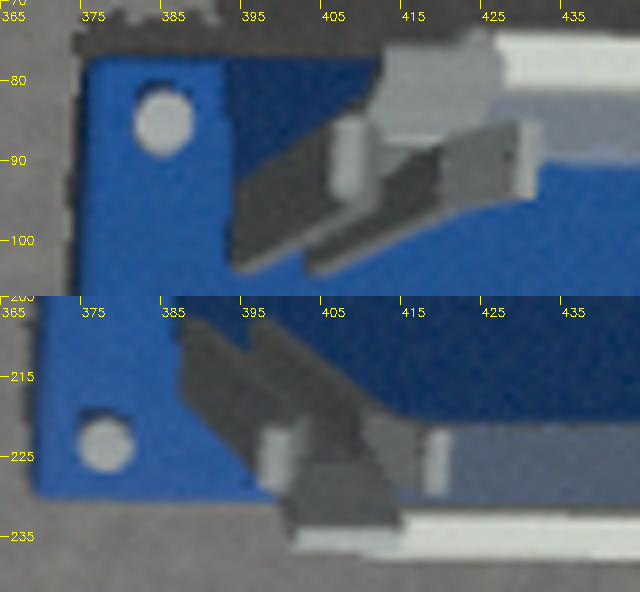

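```bash
python3 - <<'E'
from h import *
import pickle;W=pickle.load(open("w1.pkl","rb"))
fl=lambda P:np.round(P[:,:2],4).tolist()
L=onz(W,[(406.2,90),(432,90)],.112);R=onz(W,[(397,225.5),(421.5,225.5)],.112)
print("lips",fl(L),fl(R),np.linalg.norm(L[0]-L[1]),np.linalg.norm(R[0]-R[1]))
ml=L.mean(0);mr=R.mean(0);print("mids",ml,mr,np.linalg.norm(ml-mr),"yaw",np.degrees(np.arctan2(*(ml-mr)[[1,0]])),"home",(ml+mr)/2)
b=onz(W,[(385.2,85),(378.2,223.7)],.013);c=onz(W,[(376.3,77.5),(370,230)],.012)
for p in(b,c): d=p[0]-p[1];print(fl(p),np.linalg.norm(d),"yaw",np.degrees(np.arctan2(d[1],d[0])),p.mean(0))
t=cv2.imread("pics/top0.png");s=cv2.imread("pics/scene0.png");T=manip.calibration("top");S=manip.calibration("scene")
def comp(im,roi,f):
    x,y,w,h=roi;m=np.zeros(im.shape[:2],np.uint8);m[y:y+h,x:x+w]=f(im[y:y+h,x:x+w].astype(int))*255
    n,l,st,c=cv2.connectedComponentsWithStats(m);k=1+np.argmax(st[1:,4]);return l==k
f=lambda c:c.max(2)<68
r=[cv2.minAreaRect(np.argwhere(comp(im,ro,f))[:,::-1].astype(np.float32)) for im,ro in((t,(130,215,30,35)),(s,(362,335,38,32)))]
print(r,tri(T,r[0][0],S,r[1][0]),fl(onz(T,[r[0][0]],.176)),fl(onz(T,cv2.boxPoints(r[0]),.17)))
E
```

```text
lips [[0.5386, -0.2265], [0.5674, -0.2317]] [[0.5077, -0.3797], [0.5376, -0.3854]] 0.029235354881447066 0.030466259767533276
mids [ 0.55297875 -0.22910751  0.112     ] [ 0.52262001 -0.38257449  0.112     ] 0.15644093860463323 yaw 78.81025570647735 home [ 0.53779938 -0.305841    0.112     ]
[[0.5364, -0.2049], [0.498, -0.3984]] 0.19726642619160384 yaw 78.78344901407135 [ 0.51722855 -0.30167856  0.013     ]
[[0.5259, -0.1929], [0.4843, -0.4062]] 0.2172360568878978 yaw 78.9735020285131 [ 0.50512019 -0.29954022  0.012     ]
[((145.9000244140625, 233.20001220703125), (15.20526123046875, 29.06888198852539), 26.56505012512207), ((379.8103332519531, 350.72418212890625), (16.150693893432617, 31.907468795776367), 66.80140686035156)] (array([0.55696921, 0.38228401, 0.16695921]), np.float64(0.0001471270409851498)) [[0.5561, 0.3795]] [[0.5332, 0.4119], [0.5964, 0.3833], [0.5803, 0.3506], [0.5172, 0.3793]]
```

Call:
{"name": "play_rows", "arguments": {"rows": [[-1,0,0,0.33,0,0,-0.139],[-1,0,0,0.33,0,0,-0.139],[-1,0,0,0.33,0,0,-0.139],[-1,0,0,0.33,0,0,-0.139],[-1,0,0,0.33,0,0,-0.139],[-1,0,0,0.33,0,0,-0.139],[-1,0,0,0.33,0,0,-0.139],[-1,0,0,0.33,0,0,-0.139],[-1,0,0,0.33,0,0,-0.139],[-1,0,0,0.33,0,0,-0.139],[-1,0,0,0.33,0,0,-0.139],[-1,0,0,0.33,0,0,-0.139],[-1,0,0.95,0,0,0,0],[-1,0,0.95,0,0,0,0],[-1,0,0.95,0,0,0,0],[-1,0,0.95,0,0,0,0],[-1,0,0.95,0,0,0,0],[-1,0,0.95,0,0,0,0],[-1,0,0.95,0,0,0,0],[-1,0,0.95,0,0,0,0]]}}

```text
clock: 4.15
tcp_pos: [0.4398, -0.1065, 0.2622]
orientation: [[-0.996, 0.092, -0.0], [0.092, 0.996, 0.0], [0.0, 0.0, -1.0]]
wrist_force: [0.3, 0.1, 0.5]
grip_width: 0.0853
gripper_force: 0.0
```

Call:
{"name": "play_rows", "arguments": {"rows": [[-1,-0.42,0.95,0,0,0,0],[-1,-0.42,0.95,0,0,0,0],[-1,-0.42,0.95,0,0,0,0],[-1,-0.42,0.95,0,0,0,0],[-1,-0.42,0.95,0,0,0,0],[-1,0,0,0,0,0,0]]}}

```text
clock: 4.75
tcp_pos: [0.5169, 0.031, 0.2619]
orientation: [[-0.996, 0.089, -0.0], [0.089, 0.996, 0.001], [0.0, 0.001, -1.0]]
wrist_force: [0.3, -0.8, -0.1]
grip_width: 0.0852
gripper_force: 0.0
```

```bash
python3 - <<'E'
from h import *
o=manip.get_obs();print(o["clock"],o["tcp_pos"],np.round(o["orientation"],4).tolist())
W=manip.calibration("wrist");im=manip.get_image("wrist");cv2.imwrite("pics/w2.png",im)
p=proj(W,[(.517,.028,.122),(.437,.0356,.122),(.597,.0205,.122)]);print(p)
m=((im.min(2)>165)*255).astype(np.uint8)
n,l,st,c=cv2.connectedComponentsWithStats(m)
for k in range(1,n):
    if st[k,4]>300:
        r=cv2.minAreaRect(np.argwhere(l==k)[:,::-1].astype(np.float32));P=onz(W,cv2.boxPoints(r),.122);print(st[k],r,np.round(P.mean(0),4),np.round(P[:,:2],4).tolist())
E
```

```text
4.75 [0.5168805  0.03103055 0.26188863] [[-0.9961, 0.0887, -0.0002], [0.0887, 0.9961, 0.0009], [0.0003, 0.0008, -1.0]]
[[316.16273985 230.05984641]
 [316.60247567 131.07461938]
 [315.91059136 315.70916382]]
[ 309  157   16  137 1996] ((316.6602783203125, 224.99185180664062), (14.620671272277832, 136.1197967529297), 0.5562521815299988) [0.5158 0.0285 0.122 ] [[0.574, 0.0161], [0.4563, 0.0285], [0.4575, 0.0402], [0.5753, 0.0291]]
[ 201  183   20   93 1217] ((210.65444946289062, 228.98936462402344), (93.08922576904297, 14.723647117614746), 86.05481719970703) [ 0.5096 -0.0615  0.122 ] [[0.4689, -0.0634], [0.4693, -0.0512], [0.5502, -0.0592], [0.55, -0.0724]]
[ 499  250  138   95 4903] ((567.4072265625, 305.041259765625), (124.0475845336914, 96.19673156738281), 9.727579116821289) [0.6115 0.2562 0.122 ] [[0.6409, 0.1901], [0.5474, 0.1989], [0.5782, 0.317], [0.6795, 0.3186]]
[ 79 294  12  58 353] ((84.74044799804688, 322.5247497558594), (57.69133377075195, 6.304804801940918), 84.5596694946289) [ 0.5876 -0.1974  0.122 ] [[0.5578, -0.1944], [0.5577, -0.1882], [0.6173, -0.2002], [0.6175, -0.2068]]
```

View pics/w2.png

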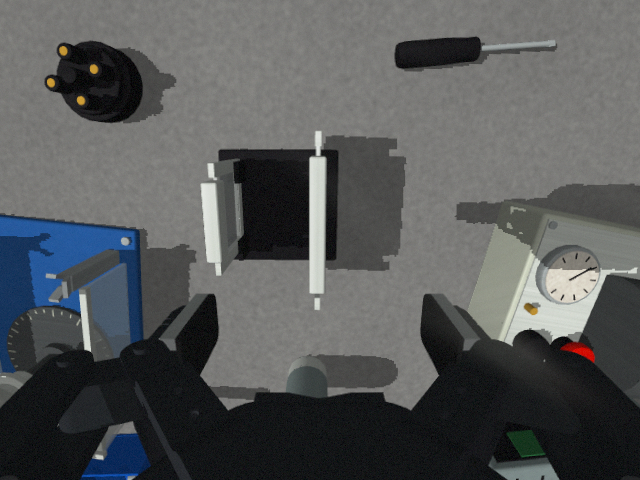

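Wrist view: the wide rail is central at (317,225), measures about 118 x 12 mm, and lies at (0.516, 0.0285). The small panel's rail is at (211,229), clear of the fingers. Descending.

Call:
{"name": "play_rows", "arguments": {"rows": [[-1,0.03,-0.08,0.5,0,0,0.009],[-1,0,0,0.6,0,0,0],[-1,0,0,0.6,0,0,0],[-1,0,0,0.6,0,0,0],[-1,0,0,0.6,0,0,0],[-1,0,0,0.6,0,0,0],[-1,0,0,0.6,0,0,0],[-1,0,0,0.6,0,0,0],[-1,0,0,0.5,0,0,0],[-1,0,0,0.5,0,0,0],[-1,0,0,0,0,0,0],[1,0,0,0,0,0,0],[1,0,0,0,0,0,0],[1,0,0,0,0,0,0],[1,0,0,0,0,0,0],[1,0,0,0,0,0,0],[1,0,0,0,0,0,0],[1,0,0,0,0,0,0],[1,0,0,0,0,0,0],[1,0,0,0,0,0,0]], "grip_force": 60}}

```text
clock: 6.8
tcp_pos: [0.5152, 0.027, 0.092]
orientation: [[-0.995, 0.1, 0.001], [0.1, 0.995, 0.002], [-0.001, 0.002, -1.0]]
wrist_force: [-0.7, 4.3, 6.1]
grip_width: 0.013
gripper_force: 58.9
```

Call:
{"name": "play_rows", "arguments": {"rows": [[1,0,0,-0.3,0,0,0],[1,0,0,-0.5,0,0,0],[1,0,0,-0.6,0,0,0],[1,0,0,-0.6,0,0,0],[1,0,0,-0.6,0,0,0],[1,0,0,-0.6,0,0,0],[1,0,0,-0.6,0,0,0],[1,0,0,-0.6,0,0,0],[1,0,0,-0.6,0,0,0],[1,0,0,-0.3,0,0,0.06],[1,0,0,0,0,0,0.13],[1,0,0,0,0,0,0.13],[1,0,0,0,0,0,0.13],[1,0,0,0,0,0,0.13],[1,0,0,0,0,0,0.13],[1,0,0,0,0,0,0.13],[1,0,0,0,0,0,0.13],[1,0,0,0,0,0,0.13],[1,0,0,0,0,0,0.13],[1,0,0,0,0,0,0.13]]}}

```text
clock: 8.8
tcp_pos: [0.5143, 0.0257, 0.2506]
orientation: [[-0.104, 0.995, -0.001], [0.995, 0.104, -0.001], [-0.001, -0.001, -1.0]]
wrist_force: [0.9, 0.2, -3.9]
grip_width: 0.0129
gripper_force: 58.9
```

Call:
{"name": "play_rows", "arguments": {"rows": [[1,0,0,0,0,0,0.13],[1,0,0,0,0,0,0.13],[1,0,0,0,0,0,0.045],[1,-0.4,0.12,0,0,0,0],[1,-0.8,0.22,0,0,0,0],[1,-0.8,0.22,0,0,0,0],[1,-0.8,0.22,0,0,0,0],[1,-0.8,0.22,0,0,0,0],[1,-0.8,0.22,0,0,0,0],[1,-0.8,0.22,0,0,0,0],[1,-0.8,0.22,0,0,0,0],[1,-0.8,0.22,0,0,0,0],[1,-0.8,0.22,0,0,0,0],[1,-0.8,0.22,0,0,0,0],[1,-0.8,0.22,0,0,0,0],[1,-0.8,0.22,0,0,0,0],[1,-0.5,0.12,0,0,0,0],[1,0,0,0,0,0,0]]}}

```text
clock: 10.6
tcp_pos: [0.5379, -0.3019, 0.2501]
orientation: [[0.195, 0.981, -0.001], [0.981, -0.195, -0.001], [-0.001, -0.001, -1.0]]
wrist_force: [0.4, 0.7, -3.6]
grip_width: 0.0132
gripper_force: 58.9
```

```bash
python3 - <<'E'
from h import *
o=manip.get_obs();print(o["clock"],o["tcp_pos"],np.round(o["orientation"],4).tolist(),o["wrist_force"])
W=manip.calibration("wrist");cv2.imwrite("pics/w3.png",manip.get_image("wrist"));cv2.imwrite("pics/s3.png",manip.get_image("scene"))
import pickle;pickle.dump(W,open("w3.pkl","wb"))
a=np.arctan2(o["orientation"][1,0],o["orientation"][0,0]);print("yaw",np.degrees(a))
R=o["orientation"];d=np.array([.5385,-.306,0])-o["tcp_pos"];print("to home in tool units",R.T@(d*[1,1,0])/.03,"turn",a-np.radians(78.9))
E
```

```text
10.6 [ 0.53786945 -0.30192409  0.25005924] [[0.1953, 0.9807, -0.0009], [0.9807, -0.1953, -0.0005], [-0.0007, -0.0008, -1.0]] [ 0.38773371  0.72813176 -3.62125365]
yaw 78.73530550207201
to home in tool units [-1.29140506e-01  4.71532667e-02  4.94603059e-05] turn -0.002874461248762561
```

View pics/w3.png

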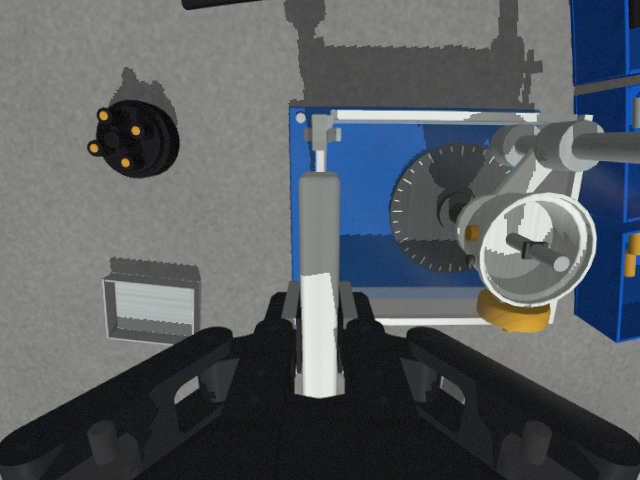

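Wrist view: the panel is held square, its rail along column 320 with the end at (320,175). The +y channel lips straddle column ~323 at row 135, right under the panel line. Checking the offsets numerically.

```bash
python3 - <<'E'
from h import *
import pickle;W=pickle.load(open("w3.pkl","rb"));im=cv2.imread("pics/w3.png")
for r in(126,130,134,138,142): print(r,[tuple(int(v) for v in im[r,c]) if 0 else int(im[r,c,0])-int(im[r,c,2]) for c in range(300,346,1)])
print("rail gray",[int(v) for v in im[200,294:346].max(1)],[int(v) for v in im[168:182,320].max(1)])
a=np.radians(78.9);y=np.array([np.cos(a),np.sin(a),0]);x=np.array([np.sin(a),-np.cos(a),0])
g=np.array([.5385,-.306,0]);print(proj(W,[g+.076*y+dx*x+[0,0,.112] for dx in(-.0148,0,.0148)]))
t=np.array([.53787,-.30192,.280]);print("rail exp",proj(W,[t+.0594*y+dx*x for dx in(-.007,0,.007)]))
E
```

```text
126 [129, 129, 125, 127, 128, 125, 123, 111, 74, 76, 77, 47, 9, -2, -1, -1, -2, 0, 0, -3, -1, 0, 0, -1, -1, -2, -1, 3, 5, 6, 4, 4, 37, 98, 128, 125, 128, 127, 125, 130, 127, 128, 129, 127, 127, 127]
130 [128, 126, 126, 98, 25, 5, 4, 4, 4, 2, 5, 4, 1, -1, 0, -1, 0, -1, -1, -2, -1, -1, -1, -1, 0, -2, -1, 3, 4, 4, 5, 6, 5, 4, 4, 5, 3, 5, 7, 5, 33, 92, 125, 125, 127, 127]
134 [126, 126, 124, 96, 25, 4, 3, 3, 5, 3, 3, 2, 1, 1, -1, -1, 0, -1, -1, -2, -3, -1, -1, -1, -1, -1, -3, 5, 4, 5, 3, 4, 1, 5, 3, 2, 6, 8, 8, 6, 30, 90, 125, 126, 125, 128]
138 [120, 125, 122, 95, 22, 4, 6, 5, 4, 3, 5, 2, 3, -1, 1, -1, -3, 0, -4, -2, -2, -1, -2, 1, -2, 0, 0, 2, 2, 4, 4, 5, 5, 7, 5, 6, 4, 5, 8, 4, 35, 101, 128, 127, 129, 124]
142 [124, 123, 125, 122, 125, 124, 124, 110, 72, 70, 73, 65, 22, -3, 1, 0, 0, -2, 0, 1, -1, -1, 0, -2, 0, -1, 25, 79, 86, 88, 97, 109, 115, 125, 124, 123, 123, 121, 125, 123, 120, 123, 126, 123, 125, 125]
rail gray [172, 171, 171, 168, 147, 117, 123, 128, 136, 141, 142, 140, 140, 139, 135, 137, 139, 139, 138, 139, 137, 138, 135, 138, 136, 137, 133, 136, 137, 138, 138, 139, 140, 138, 140, 141, 138, 139, 140, 139, 137, 134, 132, 126, 119, 114, 141, 163, 164, 164, 161, 162] [214, 214, 215, 209, 106, 109, 104, 106, 112, 119, 128, 127, 131, 130]
[[303.55871931 138.38092403]
 [322.36466327 138.32707319]
 [341.16983826 138.30262987]]
rail exp [[300.89303003 169.66113834]
 [322.54360009 169.60291005]
 [344.19302776 169.57153519]]
```

Call:
{"name": "play_rows", "arguments": {"rows": [[1,-0.11,0.065,0,0,0,-0.003],[1,0,0,0.5,0,0,0],[1,0,0,0.5,0,0,0],[1,0,0,0.4,0,0,0],[1,0,0,0.3,0,0,0],[1,0,0,0.3,0,0,0],[1,0,0,0.2,0,0,0],[1,0,0,0.2,0,0,0],[1,0,0,0.2,0,0,0],[1,0,0,0.2,0,0,0]]}}

```text
clock: 11.7
tcp_pos: [0.5397, -0.3033, 0.1662]
orientation: [[0.191, 0.982, -0.0], [0.982, -0.191, -0.0], [-0.0, -0.0, -1.0]]
wrist_force: [-1.3, -0.3, -2.8]
grip_width: 0.0128
gripper_force: 58.8
```

Call:
{"name": "play_rows", "arguments": {"rows": [[1,0,0,0.2,0,0,0],[1,0,0,0.25,0,0,0],[1,0,0,0.25,0,0,0],[1,0,0,0.25,0,0,0],[1,0,0,0.25,0,0,0],[1,0,0,0.25,0,0,0],[1,0,0,0.25,0,0,0],[1,0,0,0.25,0,0,0],[1,0,0,0.2,0,0,0]]}}

```text
clock: 12.6
tcp_pos: [0.5397, -0.3031, 0.1012]
orientation: [[0.191, 0.982, -0.0], [0.982, -0.191, 0.0], [0.0, -0.0, -1.0]]
wrist_force: [-1.6, -0.2, -2.4]
grip_width: 0.0129
gripper_force: 58.8
```

Call:
{"name": "play_rows", "arguments": {"rows": [[1,0,0,0.1,0,0,0],[1,0,0,0.1,0,0,0],[1,0,0,0.07,0,0,0],[1,0,0,0.05,0,0,0],[1,0,0,0.03,0,0,0],[1,0,0,0,0,0,0]]}}

```text
clock: 13.2
tcp_pos: [0.5399, -0.3033, 0.0921]
orientation: [[0.191, 0.982, 0.0], [0.982, -0.191, -0.0], [-0.0, 0.0, -1.0]]
wrist_force: [-2.6, 1.2, 2.3]
grip_width: 0.0134
gripper_force: 59.4
```

Call:
{"name": "play_rows", "arguments": {"rows": [[1,0,0,0.04,0,0,0],[1,0,0,0,0,0,0]]}}

```text
clock: 13.4
tcp_pos: [0.5406, -0.3035, 0.0919]
orientation: [[0.191, 0.982, 0.002], [0.982, -0.191, -0.001], [-0.001, 0.002, -1.0]]
wrist_force: [-3.6, 3.0, 11.7]
grip_width: 0.013
gripper_force: 61.4
```

Call:
{"name": "play_rows", "arguments": {"rows": [[-1,0,0,0,0,0,0],[-1,0,0,0,0,0,0],[-1,0,0,0,0,0,0],[-1,0,0,0,0,0,0],[-1,0,0,0,0,0,0],[-1,0,0,0,0,0,0],[-1,0,0,-0.2,0,0,0],[-1,0,0,-0.5,0,0,0],[-1,0,0,-0.8,0,0,0],[-1,0,0,-0.9,0,0,0],[-1,0,0,-0.9,0,0,0],[-1,0,0,-0.9,0,0,0],[-1,0,0,-0.9,0,0,0],[-1,0,0,-0.9,0,0,0],[-1,0,0,-0.9,0,0,0]]}}

```text
clock: 14.9
tcp_pos: [0.5397, -0.3031, 0.299]
orientation: [[0.191, 0.982, 0.0], [0.982, -0.191, -0.0], [-0.0, 0.001, -1.0]]
wrist_force: [0.2, 0.0, 0.1]
grip_width: 0.0854
gripper_force: 0.0
```

```bash
python3 - <<'E'
from h import *
o=manip.get_obs();print(o["clock"],o["tcp_pos"],o["grip_width"])
t=manip.get_image("top");s=manip.get_image("scene");w=manip.get_image("wrist")
for n,i in(("t4",t),("s4",s),("w4",w)):cv2.imwrite(f"pics/{n}.png",i)
W=manip.calibration("wrist");T=manip.calibration("top");S=manip.calibration("scene")
import pickle;pickle.dump(W,open("w4.pkl","wb"))
a=np.radians(78.9);y=np.array([np.cos(a),np.sin(a),0]);g=np.array([.5385,-.306,0])
for z in(.122,.140):print(proj(W,[g+k*y+[0,0,z] for k in(.08,.06,-.06,-.08)]).round(1).tolist())
k=lambda im,x,y,w,h,f:cv2.resize(im[y:y+h,x:x+w],None,fx=f,fy=f,interpolation=cv2.INTER_CUBIC)
a_=k(w,220,60,200,180,2);b=k(s,290,310,120,100,3.334);c=k(t,120,155,120,100,3.334);d=k(s,170,130,120,100,3.334)
H=lambda i:cv2.resize(cv2.copyMakeBorder(i,0,max(0,300-i.shape[0]),0,0,0)[:300],(400,300)) if i.shape[1]==400 else cv2.resize(i,(400,300))
cv2.imwrite("pics/m4.png",np.vstack([np.hstack([H(k(w,220,60,200,150,2)),H(d)]),np.hstack([H(b),H(c)])]))
E
```

```text
14.9 [ 0.53968269 -0.30311218  0.29902942] 0.08539034029200782
[[318.2, 132.9], [318.1, 155.7], [317.9, 279.1], [317.9, 297.4]]
[[318.2, 132.2], [318.2, 156.4], [318.0, 286.2], [317.9, 305.4]]
```

View pics/m4.png

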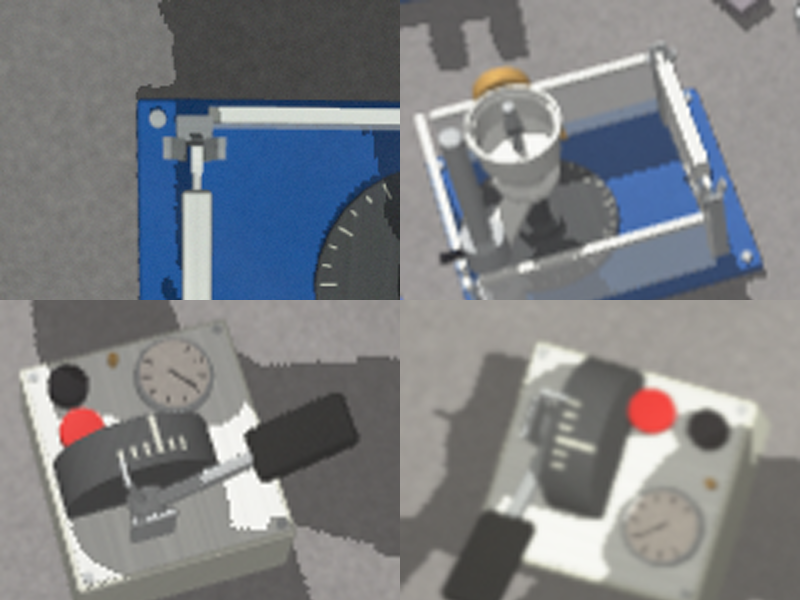

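Mosaic: the guard sits home in the channels, with its rail end at wrist row 156 (predicted 155.7 at home height) and square in the scene view. The lever is still at rest, its pointer at the first mark, with the long mark at scene pixel (337,349). Moving to the desk.

Call:
{"name": "play_rows", "arguments": {"rows": [[1,0,0,0,0,0,-0.13],[1,0,0,0,0,0,-0.13],[1,0,0,0,0,0,-0.13],[1,0,0,0,0,0,-0.13],[1,0,0,0,0,0,-0.13],[1,0,0,0,0,0,-0.13],[1,0,0,0,0,0,-0.13],[1,0,0,0,0,0,-0.13],[1,0,0,0,0,0,-0.13],[1,0,0,0,0,0,-0.13],[1,0,0,0,0,0,-0.13],[1,0,0,0,0,0,-0.13],[1,0.21,0.93,0,0,0,0],[1,0.21,0.93,0,0,0,0],[1,0.21,0.93,0,0,0,0],[1,0.21,0.93,0,0,0,0],[1,0.21,0.93,0,0,0,0],[1,0.21,0.93,0,0,0,0],[1,0.21,0.93,0,0,0,0],[1,0.21,0.93,0,0,0,0]]}}

```text
clock: 17.05
tcp_pos: [0.5347, -0.0732, 0.2964]
orientation: [[-0.979, 0.202, -0.001], [0.202, 0.979, 0.0], [0.001, 0.0, -1.0]]
wrist_force: [0.2, -0.2, -0.5]
grip_width: -0.0001
gripper_force: 0.0
```

Call:
{"name": "play_rows", "arguments": {"rows": [[1,0.21,0.93,0,0,0,0],[1,0.21,0.93,0,0,0,0],[1,0.21,0.93,0,0,0,0],[1,0.21,0.93,0,0,0,0],[1,0.21,0.93,0,0,0,0],[1,0.21,0.93,0,0,0,0],[1,0.21,0.93,0,0,0,0],[1,0.21,0.93,0,0,0,0],[1,0.21,0.93,0,0,0,0],[1,0.21,0.93,0,0,0,0],[1,0.21,0.93,0,0,0,0],[1,0.21,0.93,0,0,0,0],[1,0.21,0.93,0,0,0,0],[1,0.21,0.93,0,0,0,0],[1,0,0,0,0,0,0]]}}

```text
clock: 18.55
tcp_pos: [0.5266, 0.3286, 0.2958]
orientation: [[-0.98, 0.199, -0.002], [0.199, 0.98, 0.0], [0.002, -0.0, -1.0]]
wrist_force: [-0.1, -0.1, 0.1]
grip_width: 0.0001
gripper_force: 0.0
```

```bash
python3 - <<'E'
from h import *
import pickle
o=manip.get_obs();print(o["clock"],o["tcp_pos"],np.round(o["orientation"],3).tolist())
W=manip.calibration("wrist");w=manip.get_image("wrist");cv2.imwrite("pics/w5.png",w);pickle.dump(W,open("w5.pkl","wb"))
S=manip.calibration("scene");s=cv2.imread("pics/s4.png")
def rect(im,roi,th):
    x,y,ww,h=roi;m=np.zeros(im.shape[:2],np.uint8);m[y:y+h,x:x+ww]=(im[y:y+h,x:x+ww].max(2)<th)*255
    n,l,st,c=cv2.connectedComponentsWithStats(m);k=1+np.argmax(st[1:,4]);return st[k],cv2.minAreaRect(np.argwhere(l==k)[:,::-1].astype(np.float32))
p=np.array([.556,.381,.1765]);q=proj(W,[p,[.54,.384,.118]]);print("pad exp",q)
d=np.array([-.979,.203,0]);n=np.array([-.203,-.979,0]);c,sn=np.cos(.52),np.sin(.52);e=d*c+[0,0,sn]
print("pad corners exp",proj(W,[p+i*.04*e+j*.02*n for i,j in((1,1),(1,-1),(-1,-1),(-1,1))]).round(0).tolist())
c=w.copy();cv2.imwrite("pics/w5s.png",c)
E
```

```text
18.55 [0.52663863 0.32863393 0.29575418] [[-0.98, 0.199, -0.002], [0.199, 0.98, 0.0], [0.002, -0.0, -1.0]]
pad exp [[391.08915175 258.09177529]
 [379.52749749 222.60186   ]]
pad corners exp [[372.0, 221.0], [427.0, 221.0], [407.0, 288.0], [362.0, 288.0]]
```

View pics/w5.png

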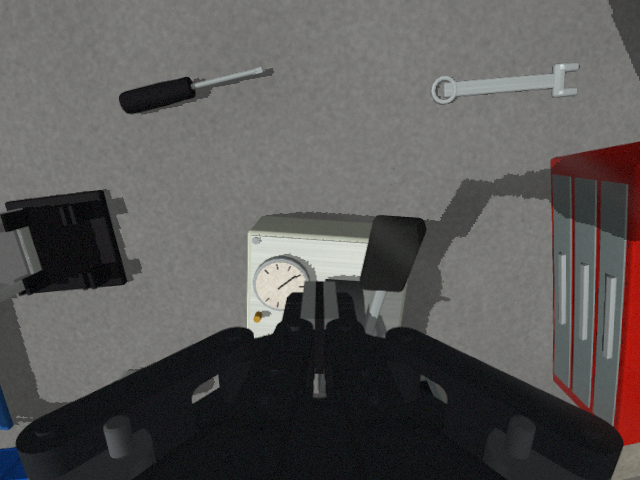

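The wrist view shows the pad corners at (372,216), (426,219), (408,290) and (361,285). That matches my prediction within a few pixels, and all bystanders look untouched.

Call:
{"name": "play_rows", "arguments": {"rows": [[1,-0.04,0.48,0,0,0,0],[1,-0.04,0.48,0,0,0,0],[1,-0.04,0.48,0,0,0,0],[1,-0.04,0.48,0,0,0,0],[1,0,0,0.5,0,0,0],[1,0,0,0.7,0,0,0],[1,0,0,0.7,0,0,0],[1,0,0,0.7,0,0,0],[1,0,0,0.4,0,0,0],[1,0,0,0.2,0,0,0],[1,0,0,0,0,0,0]]}}

```text
clock: 19.7
tcp_pos: [0.5438, 0.3808, 0.2008]
orientation: [[-0.979, 0.202, -0.001], [0.202, 0.979, -0.001], [0.001, -0.001, -1.0]]
wrist_force: [0.6, -0.9, -1.0]
grip_width: 0.0002
gripper_force: 0.0
```

Call:
{"name": "play_rows", "arguments": {"rows": [[1,0,0.05,0.3,0,0,0],[1,0,0,0.25,0,0,0],[1,0,0,0.25,0,0,0],[1,0,0,0.25,0,0,0],[1,0,0,0.25,0,0,0],[1,0,0,0.25,0,0,0],[1,0,0,0.25,0,0,0],[1,0,0,0.25,0,0,0],[1,0,0,0.2,0,0,0],[1,0,0,0.2,0,0,0],[1,0,0,0,0,0,0]]}}

```text
clock: 20.8
tcp_pos: [0.5434, 0.3832, 0.127]
orientation: [[-0.98, 0.201, -0.001], [0.201, 0.98, 0.0], [0.002, 0.0, -1.0]]
wrist_force: [-3.6, 1.4, 7.2]
grip_width: 0.0
gripper_force: 3.5
```

```bash
python3 - <<'E'
from h import *
o=manip.get_obs();print(o["clock"],o["tcp_pos"],o["wrist_force"])
for n in("scene","top"):cv2.imwrite(f"pics/{n}6.png",manip.get_image(n))
a=cv2.imread("pics/scene6.png");b=cv2.imread("pics/s4.png")
g=lambda i:i[335:372,300:356].astype(int).mean(2).astype(int)
print(np.abs(g(a)-g(b)).max(), "changed bbox",cv2.boundingRect(((np.abs(a.astype(int)-b).max(2)[315:400,290:400]>30)*255).astype(np.uint8)))
for r in range(343,368): print(r,''.join('%4d'%v for v in a[r,318:352].mean(1).astype(int)))
E
```

```text
20.8 [0.54343234 0.38319625 0.12698692] [-3.57595973  1.39166482  7.2172362 ]
153 changed bbox (10, 0, 100, 85)
343  147 226 233 233 235 234 236 235 234 235 235 233 233 233 230 224 221 142 121 106 101 114 115 123 121 119 117 108  95  93 112 130 141 144
344  127 171 224 233 234 233 235 236 233 235 234 225 222 217 211 155 166 157 110  91  92  91  91  89  86  86  84  82  81  79  87  89 132 175
345  123 125 166 233 233 234 235 231 224 221 216 159 150  95  95 101 150 208 147  92  92  91  90  87  87  86  83  82  80  79  76  74  95 222
346  123 122 138 224 232 223 217 189 155 122  97  99  97  94  96  98 122 205 164  92  93  91  90  88  87  86  84  83  82  80  78  73  74 141
347  121 121 122 156 214 151  98  98  97  97  97  99  95  94  97  98 106 185 204  99  91  92  89  88  87  85  84  85  82  80  78  75  70  82
348  119 119 105  91  96  98  99  97  97  97  99  97  96  96  98  97 102 152 204 126  91  91  89  88  88  86  85  86  82  80  79  74  71  73
349  102  94  95  95  97  98  99  97  97  98  99  97  96  97  97  97  98 133 205 153  92  92  88  89  88  86  86  85  84  81  79  76  73  73
3
[... 1836 characters left out ...]
  92  93  92  90  91  79  71  64  63  64  64  64  65  64  65  63  63  63  65  97 104 105  72  64  64  63  63  62  62  63  65  67  73  81
364   91  91  88  76  63  63  64  63  63  64  63  64  64  63  65  64  64  65  72 107 107  89  62  63  64  63  63  65  71  74  84  88 115 121
365   87  73  63  63  64  64  63  63  64  63  64  63  64  65  69  75  76  79  89 105 102  69  64  65  66  74  75  85 104 117 119 118 118 119
366   64  64  63  62  64  64  64  64  64  63  64  67  71  82  95 118 117 104 103 106  88  66  74  80  88 118 118 118 118 118 118 118 118 118
367   64  63  64  63  64  64  63  63  63  64  69  87 101 115 117 118 114 100 106 104  84  90 115 119 118 117 118 118 118 118 119 116 120 118
```

Numeric look at the scene image: the long-mark line extrapolates to col 338.5 at row 357, the pointer is at 337.5. So it is about 1 px (≈0.05 rad) short, agreeing with TCP height and the 7.2 N force. Pressing on about 8 mm.

Call:
{"name": "play_rows", "arguments": {"rows": [[1,0,0,0.1,0,0,0],[1,0,0,0.1,0,0,0],[1,0,0,0.06,0,0,0],[1,0,0,0,0,0,0],[1,0,0,0,0,0,0]]}}

```text
clock: 21.4
tcp_pos: [0.5431, 0.3833, 0.1199]
orientation: [[-0.98, 0.201, -0.002], [0.201, 0.98, 0.001], [0.002, 0.0, -1.0]]
wrist_force: [-6.1, 2.6, 7.5]
grip_width: -0.0
gripper_force: 3.9
```

```bash
python3 - <<'E'
from h import *
o=manip.get_obs();print(o["clock"],o["tcp_pos"],o["wrist_force"])
a=np.mean([manip.get_image("scene") for _ in range(4)],0);np.save("s7.npy",a);cv2.imwrite("pics/scene7.png",a.astype(np.uint8))
def line(im,c0,slope,r0,rows,bg):
    out=[]
    for r in rows:
        c=c0+slope*(r-r0);k=np.arange(int(round(c))-2,int(round(c))+3);v=np.clip(im[r,k].mean(1)-bg,0,None);out.append((v*k).sum()/v.sum())
    return np.round(out,2)
rows=list(range(346,354));m=line(a,335,.29,345,rows,105);f=np.polyfit(rows,m,1);print("mark",m,f)
for nm,im,c0 in(("6",cv2.imread("pics/scene6.png").astype(float),337.5),("7",a,338.3)):
    pr=list(range(356,362));p=line(im,c0,.33,357,pr,105);print(nm,p,"minus mark",np.round(p-np.polyval(f,pr),2))
r=cv2.imread("pics/s4.png").astype(float)
for q in range(345,366):print(q,''.join('%4d'%v for v in r[q,318:340].mean(1)))
k=cv2.resize(a[330:375,300:360].astype(np.uint8),(800,600),interpolation=cv2.INTER_CUBIC);cv2.imwrite("pics/s7c.png",k)
E
```

```text
21.4 [0.54313679 0.38332543 0.11988324] [-6.0594009   2.55155637  7.51710088]
mark [335.24 335.53 335.84 336.11 336.44 336.66 337.   337.35] [  0.29654762 232.62785714]
6 [337.05 337.55 337.95 338.16 338.56 338.91] minus mark [-1.15 -0.95 -0.84 -0.93 -0.82 -0.77]
7 [338.57 338.98 339.25 339.56 340.03 340.43] minus mark [0.37 0.48 0.46 0.47 0.65 0.75]
345  125 129 174 240 240 238 186 173 144 147 138 123 117  97  98 104 158 217 154  95  95  93
346  124 124 143 232 239 231 224 196 121 128 101 103 100  98 100 101 128 214 172  95  95  94
347  125 124 126 164 222 159 102 102 101  99 101 102  99  98 100 101 110 195 215 102  94  94
348  124 123 108  93 100 101 102 101 100 100 102 102  99  99 100 101 105 159 214 130  94  95
349  105  97  98  98  99 101 103  99 100 101 102 100  99  99 101 100 103 139 215 161  96  94
350   95  98  97  98 100 102 102 100 100 101 102 100  99 102 102 101  98 110 208 191  95  94
351   95  97  96  99  99 102 101 100 100 102 101  99  99 102 102 101  97 104 172 214 113  93
352   96  98  97  98 100  99  99 100  99 101 100  99 101 102 105 131 114 102 153 215 153  96
353
[... 505 characters left out ...]
1 101 102 103 100  99  99  99  97  95  91  92  89
359   95  96  98  97  97  97  99 111 187 198  99 103 102  99  96  96  95  86  76  72  63  63
360   96  96  98  98  96  98 100 105 154 207  85  98  97  93  78  74  63  63  64  63  63  63
361   95  97  97  96  97  97  99  99 120 208  97  77  68  63  64  64  63  63  65  64  64  64
362   95  97  96  95  97  95  95  92  96 203 132  64  63  64  64  64  64  63  63  63  63  63
363   95  96  96  93  94  80  73  64  81 180 198  72  65  63  64  64  64  64  63  64  63  64
364   95  94  91  78  64  65  65  65  70 122 214 105  69  64  64  64  64  63  65  65  63  64
365   90  74  64  64  64  64  64  64  68 111 177 128  86  66  70  77  77  82  81  78  66  67
```

View pics/s7c.png

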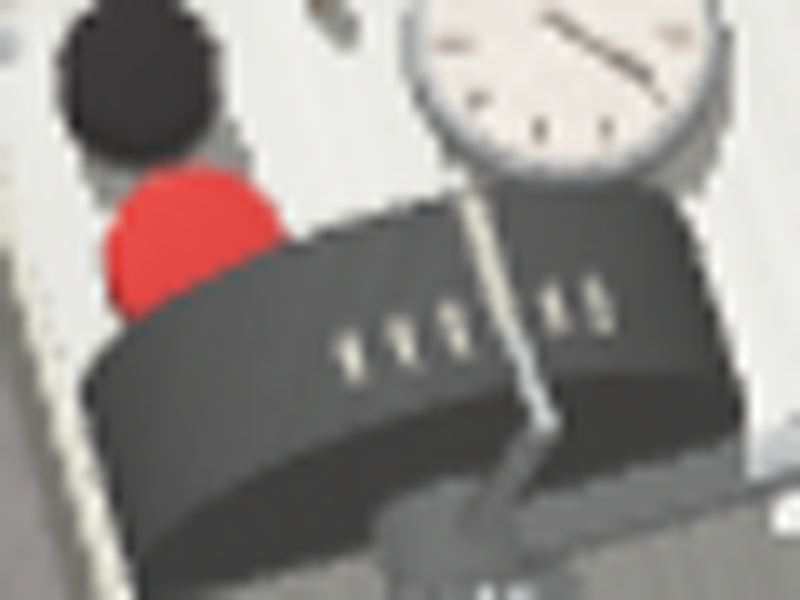

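Final view: the pointer (light segment, crop (500,340) to (545,420)) continues the long mark. It is 0.5 px right in raw offset, mostly parallax of the raised pointer judging from the rest image. TCP height gives about 0.465 rad, so I'll trim under 1 mm to sit between the two estimates.

Call:
{"name": "play_rows", "arguments": {"rows": [[1,0,0,0.025,0,0,0],[1,0,0,0,0,0,0],[1,0,0,0,0,0,0],[1,0,0,0,0,0,0]]}}

```text
clock: 22.0
tcp_pos: [0.5432, 0.3833, 0.1192]
orientation: [[-0.98, 0.201, -0.002], [0.201, 0.98, 0.001], [0.002, 0.001, -1.0]]
wrist_force: [-5.7, 2.0, 7.8]
grip_width: 0.0003
gripper_force: 3.9
```

```bash
python3 - <<'E'
from h import *
o=manip.get_obs();print(o["clock"],o["tcp_pos"],o["wrist_force"])
a=manip.get_image("scene").astype(float)
pr=np.arange(356,362);p=[]
for r in pr:
    c=338.5+.33*(r-357);k=np.arange(int(round(c))-2,int(round(c))+3);v=np.clip(a[r,k].mean(1)-105,0,None);p.append((v*k).sum()/v.sum())
print(np.round(p-(0.29655*pr+232.628),2))
E
```

```text
22.0 [0.54321372 0.3833233  0.11921944] [-5.69294211  1.9689946   7.7643639 ]
[0.62 0.76 0.78 0.85 0.75 0.77]
```

```bash
python3 -c "
from cell import manip
print(manip.finish_job())"
```

```text
the job is handed in; nothing more can be done
None
```

The wide guard is fully home in the channels and released, and I handed the job in at about 22 s with the gripper holding the speed lever at the long mark (estimated 0.47–0.49 rad against 0.48); the small panel, tools and parts were left alone.

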